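# Hold a bulldog clip open astride a route card

### The job

Take the red bulldog clip off its parking bar by squeezing its finger tabs so that its jaws gape, then lower it over the middle of the yellow card's top edge, square to the card, until the edge is well inside the open mouth. Finish holding it there, wide open in the gripper and not touching the card, so that I can slip a delivery note in beside the card before it closes; do not let go. Leave the blue card alone and do not disturb the stamp, glue bottle, stapler or marker.

Things in the scene. Friction and masses are not known exactly. Their poses are not given: they have to be found in the camera images.
- clip: red steel bulldog clip, 80 g, jaws down. Origin on its hinge barrel (9 mm thick), y along the barrel, z up, x the way the tabs close and the jaws part. Two mirrored legs at +x and -x: jaws 40 mm wide (y), lip tips 32 mm below the origin (28 mm when open). Open, the mouth is 29 mm wide at the lips; an edge may enter to 5 mm under the origin
- clip_grip (a point): point midway between the clip's two curled finger tab ends, 40 mm above its origin, axes as the clip's. The curls are rolls 7 mm thick and 30 mm long (y), their centres 23.8 mm either side along x: 55 mm over all. Squeeze them together along x; fully open they are 22 mm over all and 46 mm above the origin; the tabs slant inward below them
- clip_far (a joint): swing of the clip's +x leg, rad: 0 pinched on the 6 mm bar, 0.38 fully open (firm stop), -0.06 shut on nothing. The spring closes it: about 4 N on each curl to start, 10 N when fully open, so a held grip of 20 N or more keeps it fully open against the stop
- clip_near (a joint): swing of the clip's -x leg, the same values; the two legs move together as mirror images
- parking_bar: fixed parking bar: grey base 60 (x) x 100 (y) x 15 mm on the table; on it an aluminium bar 6 mm thick (x), 70 mm long (y), top 35 mm above the table, between two small grey end blocks as high. Origin at the centre of the underside, z up. The clip starts at the bar's middle, pinching it, lips on the base, axes along the bar's, its origin 47 mm above the table
- yellow_card: fixed stand with an upright stiff plastic card, yellow, with a white label on each face; base 60 x 120 x 14 mm on the table, card 4 mm thick (x), 110 mm wide (y), its top edge 130 mm above the table. Origin at the centre of the base's underside, x across the card's faces, y along the card, z up. The card to be used
- yellow_card_edge (a point): middle of the yellow card's top edge, 130 mm above the table; axes as the stand's: x across the card, y along its edge, z up
- blue_card: fixed stand with an upright stiff plastic card, blue, with a white label on each face; base 60 x 120 x 14 mm on the table, card 4 mm thick (x), 110 mm wide (y), its top edge 130 mm above the table. Origin at the centre of the base's underside, x across the card's faces, y along the card, z up. Not to be used; the two stands may change places
- paper_trimmer: fixed paper trimmer, a green gridded board at the back of the table. Its cutter arm is fixed half raised: the black handle ends, pointing to the robot, 210 mm to -x and 127 mm to -y of this origin (on the table), with its top 255 mm above the table. Pass above it or nearer the robot
- rubber_stamp: wooden rubber stamp with a brown handle, 27 x 62 x 75 mm, loose bystander, origin at the centre of its underside
- glue_bottle: teal glue bottle with a blue cap, 44 mm across, 128 mm high, loose bystander, origin at the centre of its underside
- stapler: red and black stapler, 36 x 150 x 53 mm, loose bystander, origin at the centre of its underside
- marker: white and green marker pen lying down, 17 x 135 x 16 mm, loose bystander, origin at the centre of its underside
Not all that is in view belongs to the job. What is shaped like the yellow_card but green or purple is not meant.

How it is judged:
By the outcome, as a careful person would: the job done as asked, in the order asked, and still so for the second after the job is handed in, while the arm keeps its last pose, push and grip.
It also fails if it takes over 42 s, if anything falls off the work surface, if the arm or the gripper's body presses on something with over 40 N, if the wrist force passes 120 N, or if a joint passes its speed limit or range.

### The arm

A 7-joint arm with a two-finger parallel gripper is mounted at the origin on a cart in front of the work surface, level with it; the furniture and walls round the work are solid. World frame = base frame: x ahead of the robot, y to its left, z up, the work surface at z = 0. Lengths are in m, angles in rad, forces in N, time in s.
With the tool pointing down it reaches from about 0.4 to 0.85 m from the base axis. Payload 10.4 kg.
Tool frame: the origin (TCP) lies at the very end of the fingers, on their centre line; the grasp point (between the pads) lies r.tcp_to_grasp behind it (r.tcp_to_grasp is the distance from the TCP to the grasp point, in m); z points along the fingers, y is the line along which they close (so a half turn about z gives the same grasp; the last joint's range is limited). The gripper opens to 87 mm and grips with 3 to 60 N. Pads are 19 mm wide; open, the fingers measure 117 mm over their backs; the gripper's body (75 mm by 190 mm) begins 51 mm behind the grasp point.
Start: joints at [-1.21, 0.332, -0.065, 1.46, 0.022, 1.35, -0.088], TCP at [0.234, 0.58, 0.223] pointing down, gripper open.
Joint ranges: [-2.6, 2.6], [-0.5, 2.12], [-1.47, 1.34], [0.16, 2.42], [-1.27, 4.41], [0.06, 2.06], [-2.6, 2.6]. Speed limits (rad/s): [2.22, 2.22, 2.79, 2.79, 3.14, 3.14, 3.14].

### API

Orientations are given as a unit quaternion [x, y, z, w].
In Python, from bench import monitor, cams, ticket, r gives the robot as it stands.
- The arm moves only by the shell command python3 -m crank 'ROWS' [OPENING] [FORCE]. ROWS is a JSON object whose one key "steps" holds a list of rows, each a list of 2 entries, a list of its own where there are three numbers: the shift along the world's x, y, z in units of 25 mm (1.0 is 25 mm), then the turn, a rotation vector about the world's x, y, z in units of 5 degrees (1.0 is 5 degrees). In form: {"steps": [[[x, y, z], [ax, ay, az]], ...]}. A call has 1 to 10 rows; each row shifts and turns the commanded pose from where the row before left it; what a row does not reach is not made up. A row lasts 1/12 s, in which the tool goes at most 41.7 mm and 7.16 degrees, less where a joint would pass 70% of its speed; a pose out of reach is approached as far as the arm can. A call is refused whole if a number of a shift passes 1 or a number of a turn 1, either way. A call with a gripper value outside its range is refused whole. OPENING is the finger opening in mm, from 0 to 87, set as the call begins (- or left out, the last holds). The fingers move at their own pace and stop on an object; FORCE is the grip in N (left out, the last holds). Time passes only in rows, so rows that do not move let the fingers close. It gives the time, the measured TCP pose, the force, the opening and the grip force at its end, in the units of the state.
- monitor.read_state(): the state, without advancing time (a new reading comes with each control period).
- cams.camera(name): name is "scene" or "top" or "wrist"; returns a dict with "pixels" (400x640x3 uint8, blue, green, red), "z_map" (400x640 float32, m along the optical axis (not along the pixel's ray), 0 where there is no reading), "vfov" (degrees; the focal length in pixels is half the picture's height over the tangent of half this angle, whatever the lens; pixels are square), "cx", "cy" (the principal point, pixels), "T" (4x4, takes a point from camera to world coordinates). Camera axes: x right, y up, looking along -z (the intrinsics and any distortion apply to the point x, -y, -z); pixel columns grow to the right and rows downward; lengths in m; the calibration is good to about 2 mm. A picture is of the moment at which its call begins.
- ticket.close_job(): hands the job in; it is judged then, once.
The state is a dict: "time": time; "joint_positions": joint angles; "joint_vel": joint speeds; "joint_torque": joint torques, N m; "ee_pos": TCP position; "eef_rot": TCP orientation; "ft_force": force on the tool from outside, world axes, zero at the start; "torque": the same for the moment, N m; "width": finger opening in m; "grip_force": force on a finger pad.
Only numpy, scipy, OpenCV 4.12 (cv2) and the standard library are available. Lean on these libraries where they do the work, as an engineer would, in place of code of your own. Each camera call takes 0.05 s, during which the arm holds its last target. There are 200 camera calls.

## Working session

There is one attempt and no reset: what is moved stays moved. The work goes in short steps, Python scripts to look and compute and a shell command to move; the robot and the scene stay as the last step left them, time stands still between calls to the robot, and variables do not carry over. Pictures are saved under pics/ and viewed, at most 10 in all, crops included, and the job is handed in when it is done.

```bash
mkdir -p pics; cat > h.py <<'E'
from bench import monitor, cams, ticket, r
import numpy as np, cv2
def snap(n,save=None):
    c=cams.camera(n); np.savez(f'{n}.npz',**{k:c[k] for k in('pixels','z_map','vfov','cx','cy','T')})
    if save: cv2.imwrite(f'pics/{save}.png',c['pixels'])
    return c
def load(n): return dict(np.load(f'{n}.npz'))
def cloud(c):
    f=200/np.tan(np.radians(float(c['vfov']))/2); z=c['z_map']
    v,u=np.mgrid[0:400,0:640]
    P=np.stack([(u-c['cx'])/f*z,-(v-c['cy'])/f*z,-z],-1)
    W=P@c['T'][:3,:3].T+c['T'][:3,3]; W[z==0]=np.nan
    return W
E
python3 - <<'E'
from h import *
for n in('scene','top'):
    c=snap(n,n+'0'); print(n,c['vfov'],c['cx'],c['cy'],np.round(c['T'],3).tolist(),[k for k in c])
print(monitor.read_state(),r.tcp_to_grasp)
E
```

```text
scene 44.930384878241746 315.3314311472019 194.1871149186387 [[0.71, 0.476, -0.519, -0.137], [-0.704, 0.498, -0.507, -0.637], [0.017, 0.725, 0.688, 1.068], [0.0, 0.0, 0.0, 1.0]] ['pixels', 'z_map', 'vfov', 'cx', 'cy', 'T']
top 50.51765182411218 317.58955972687744 206.31258125811974 [[-0.367, 0.892, -0.264, 0.177], [-0.93, -0.354, 0.097, 0.209], [-0.007, 0.281, 0.96, 1.544], [0.0, 0.0, 0.0, 1.0]] ['pixels', 'z_map', 'vfov', 'cx', 'cy', 'T']
{'time': 0.1, 'joint_positions': array([-1.20961812,  0.3328033 , -0.06469708,  1.46082479,  0.02161128,
        1.34992559, -0.08848968]), 'joint_vel': array([-0.00060165,  0.00092931, -0.00042421, -0.00099908,  0.00238155,
        0.00081228,  0.00013059]), 'joint_torque': array([ 1.63054952e-03, -6.24550152e+01,  2.45617947e-02, -3.90715456e+01,
       -6.16760692e-02,  3.67162423e-02,  1.96438475e-05]), 'ee_pos': array([0.23389732, 0.57921573, 0.2218524 ]), 'eef_rot': array([ 1.90699607e-01,  9.81648236e-01, -6.26670345e-04, -8.65170753e-05]), 'ft_force': array([0.62469381, 0.28581426, 0.20734175]), 'torque': array([-0.01044589,  0.03619042,  0.04312824]), 'grip_force': 0.0, 'width': 0.08711800729770842} 0.0187
```

View pics/scene0.png

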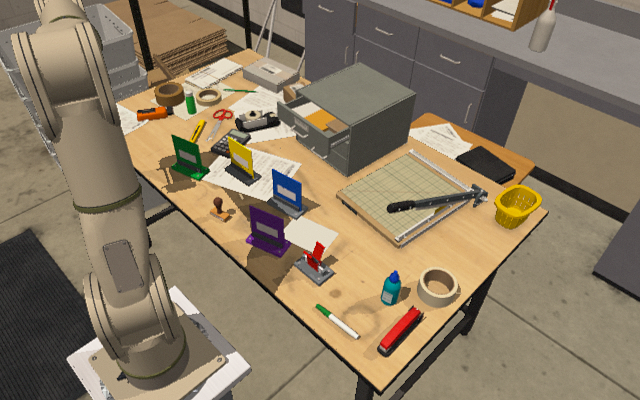

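View pics/top0.png

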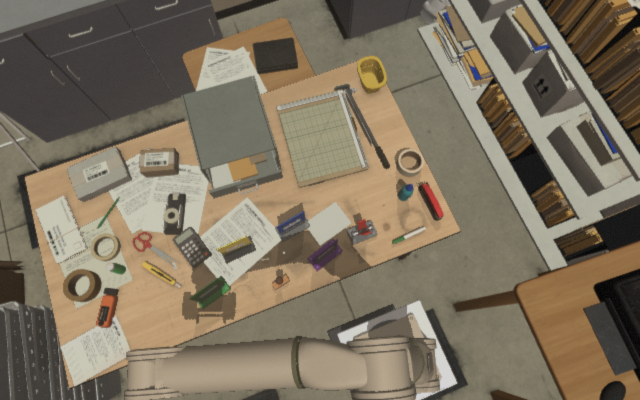

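The clip is the red object on a grey base, scene (317,252) / top (361,222). The stapler, scene (400,330), and the scissors, scene (222,115), are also red. The yellow card is at scene (240,158) / top (236,246). Its lookalikes are green (187,155), blue (287,190) and purple (268,230), and the yellow basket (518,203) is the same colour. I'll check these choices in one close crop and measure.

```bash
python3 - <<'E'
from h import *
c=load('scene'); im=c['pixels']
a=cv2.resize(im[215:290,270:360],None,fx=4.4,fy=4.4,interpolation=cv2.INTER_CUBIC)
b=cv2.resize(im[125:200,205:295],None,fx=4.4,fy=4.4,interpolation=cv2.INTER_CUBIC)
cv2.imwrite('pics/crop1.png',np.hstack([a,b]))
def stat(n,rng,box,zlo,zhi,tag):
    c=load(n);W=cloud(c);hsv=cv2.cvtColor(c['pixels'],cv2.COLOR_BGR2HSV)
    m=np.zeros((400,640),bool);u0,v0,u1,v1=box;m[v0:v1,u0:u1]=1
    H=hsv[...,0].astype(int)
    hm=(H>=rng[0])&(H<=rng[1]) if rng[0]<=rng[1] else (H>=rng[0])|(H<=rng[1])
    m&=hm&(hsv[...,1]>110)&(hsv[...,2]>50)&(W[...,2]>zlo)&(W[...,2]<zhi)
    P=W[m]
    if len(P)<3: print(n,tag,len(P));return
    q=P[:,:2]-np.median(P[:,:2],0);w,V=np.linalg.eigh(np.cov(q.T));d=V[:,1]
    t=q@d
    print(n,tag,len(P),'med',np.median(P,0).round(4),'zmax',P[:,2].max().round(4),'mid',(np.median(P[:,:2],0)+d*(t.min()+t.max())/2).round(4),'len',np.ptp(t).round(4),'ang',(np.degrees(np.arctan2(d[1],d[0]))%180).round(2),'sd',np.sqrt(w).round(4))
for n,b in(('scene',(300,235,335,280)),('top',(345,205,380,235))):
    for z in((.01,.2),(.07,.2)): stat(n,(172,8),b,*z,'clip')
for n,b in(('scene',(220,130,265,190)),('top',(212,228,258,265))):
    for z in((.03,.2),(.1,.2),(.115,.2)): stat(n,(20,35),b,*z,'yel')
# bar: non-red grey near clip
W=cloud(load('scene'));
for (u,v) in [(313,268),(299,262),(325,275),(310,262),(240,180),(220,208)]: print(u,v,W[v,u].round(3))
E
```

```text
scene clip 287 med [ 0.4574 -0.0622  0.0606] zmax 0.0951 mid [ 0.4534 -0.0629] len 0.0632 ang 9.63 sd [0.0107 0.0146]
scene clip 101 med [ 0.4688 -0.0623  0.0859] zmax 0.0951 mid [ 0.4499 -0.0638] len 0.0554 ang 4.45 sd [0.009  0.0206]
top clip 106 med [ 0.4582 -0.0626  0.0691] zmax 0.0942 mid [ 0.4477 -0.0626] len 0.0531 ang 179.72 sd [0.0096 0.0159]
top clip 51 med [ 0.4653 -0.0634  0.0842] zmax 0.0942 mid [ 0.4477 -0.063 ] len 0.0532 ang 179.0 sd [0.0086 0.0201]
scene yel 459 med [0.5572 0.3817 0.0918] zmax 0.1347 mid [0.5569 0.3869] len 0.1195 ang 93.23 sd [0.0018 0.0344]
scene yel 192 med [0.5571 0.3827 0.1174] zmax 0.1347 mid [0.5571 0.3842] len 0.1129 ang 93.02 sd [0.0017 0.0326]
scene yel 108 med [0.5572 0.3833 0.1252] zmax 0.1347 mid [0.5572 0.3827] len 0.1099 ang 92.9 sd [0.0018 0.0326]
top yel 161 med [0.5542 0.381  0.1039] zmax 0.133 mid [0.554  0.3843] len 0.1057 ang 93.35 sd [0.0009 0.0338]
top yel 86 med [0.5539 0.3862 0.1187] zmax 0.133 mid [0.5539 0.3851] len 0.1042 ang 93.37 sd [0.001  0.0305]
top yel 53 med [0.5542 0.3835 0.1237] zmax 0.133 mid [0.5542 0.3851] len 0.1042 ang 93.27 sd [0.001  0.0311]
313 268 [ 0.445 -0.065  0.018]
299 262 [ 0.434 -0.021  0.014]
325 275 [ 0.454 -0.102  0.014]
310 262 [ 0.444 -0.054  0.035]
240 180 [0.53  0.362 0.009]
220 208 [0.388 0.273 0.043]
```

View pics/crop1.png

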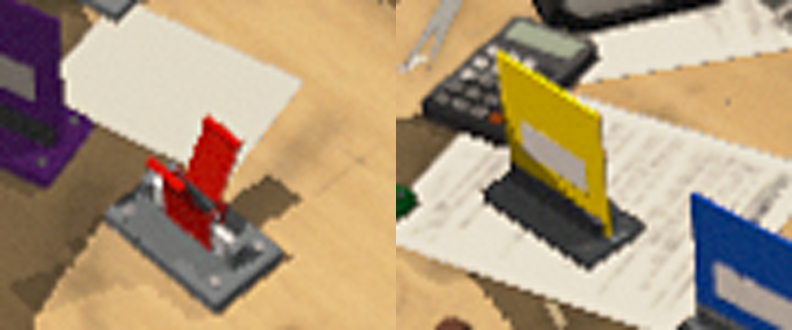

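The crop confirms the clip: red, with two tabs, at scene (317,252), on a grey base with a bar. The yellow card, with its white label, is at scene (240,158). I'll fly to a hover over the clip and measure its angle with the wrist camera.

```bash
A='[[0.34,-0.98,0.08],[0,0,-0.52]]'
python3 -m crank '{"steps": [[[0.34,-0.98,0.08],[0,0,-0.52]],[[0.34,-0.98,0.08],[0,0,-0.52]],[[0.34,-0.98,0.08],[0,0,-0.52]],[[0.34,-0.98,0.08],[0,0,-0.52]],[[0.34,-0.98,0.08],[0,0,-0.52]],[[0.34,-0.98,0.08],[0,0,-0.52]],[[0.34,-0.98,0.08],[0,0,-0.52]],[[0.34,-0.98,0.08],[0,0,-0.52]],[[0.34,-0.98,0.08],[0,0,-0.52]],[[0.34,-0.98,0.08],[0,0,-0.52]]]}' 87 25
python3 -m crank '{"steps": [[[0.34,-0.98,0],[0,0,-0.52]],[[0.34,-0.98,0],[0,0,-0.52]],[[0.34,-0.98,0],[0,0,-0.52]],[[0.34,-0.98,0],[0,0,-0.52]],[[0.34,-0.98,0],[0,0,-0.52]],[[0.34,-0.98,0],[0,0,-0.52]],[[0.34,-0.98,0],[0,0,-0.52]],[[0.34,-0.98,0],[0,0,-0.52]],[[0.34,-0.98,0],[0,0,-0.52]],[[0.34,-0.98,0],[0,0,-0.52]]]}'
python3 -m crank '{"steps": [[[0.32,-1,0],[0,0,-0.52]],[[0.32,-1,0],[0,0,-0.52]],[[0.32,-1,0],[0,0,-0.52]],[[0.32,-1,0],[0,0,-0.52]],[[0.32,-1,0],[0,0,-0.52]],[[0.32,-1,0],[0,0,-0.52]],[[0,0,0],[0,0,0]],[[0,0,0],[0,0,0]],[[0,0,0],[0,0,0]]]}'
python3 - <<'E'
from h import *
c=snap('wrist','wrist1'); print(c['vfov'],c['cx'],c['cy'],c['T'].round(3).tolist())
W=cloud(c);hsv=cv2.cvtColor(c['pixels'],cv2.COLOR_BGR2HSV);H=hsv[...,0].astype(int)
m=((H>172)|(H<8))&(hsv[...,1]>120)&(hsv[...,2]>60)&(W[...,2]>.015)&(W[...,2]<.2)&(np.hypot(W[...,0]-.45,W[...,1]+.063)<.06)
P=W[m];print(len(P))
if len(P)>5:
    for s in(-1,1):
        q=P[(P[:,2]>.078)&((P[:,0]-.449)*s>0.008)]
        if len(q)>5: print(s,len(q),q.min(0).round(4),q.max(0).round(4),cv2.minAreaRect(q[:,:2].astype(np.float32)*1000))
E
```

```text
time: 0.93
ee_pos: [0.3191, 0.3332, 0.2424]
eef_rot: [0.408, 0.913, -0.0, -0.0]
ft_force: [0.9, -0.3, 0.9]
width: 0.0871
grip_force: 0.0
time: 1.77
ee_pos: [0.404, 0.0882, 0.2424]
eef_rot: [0.603, 0.798, -0.0, -0.0]
ft_force: [0.6, -0.1, 0.4]
width: 0.0873
grip_force: 0.0
time: 2.52
ee_pos: [0.4518, -0.0598, 0.2423]
eef_rot: [0.704, 0.71, -0.0, -0.0]
ft_force: [0.2, -0.6, 0.2]
width: 0.0869
grip_force: 0.0
68.39743446435192 322.0740776367928 197.82298205474908 [[1.0, -0.007, -0.002, 0.452], [0.007, 0.956, 0.294, 0.02], [0.0, -0.294, 0.956, 0.404], [0.0, 0.0, 0.0, 1.0]]
1018
-1 197 [ 0.4229 -0.0785  0.0781] [ 0.4306 -0.0495  0.0912] ((426.87799072265625, -64.0300521850586), (29.06317901611328, 7.523787021636963), 88.80884552001953)
1 179 [ 0.4693 -0.0791  0.078 ] [ 0.4766 -0.0494  0.0912] ((473.0517883300781, -64.251708984375), (29.86517906188965, 7.16578483581543), 87.86085510253906)
```

View pics/wrist1.png

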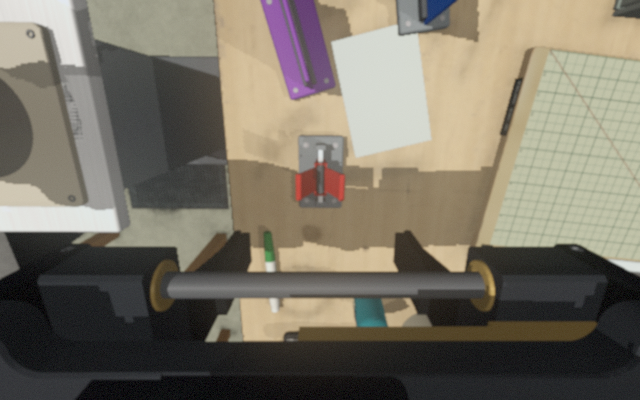

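The wrist view shows the clip at (320,183) on its base, with the tabs left and right. The purple card (310,60), marker (270,270) and glue bottle (370,310) are clear of it. Curl centres average (0.450,-0.064) and span about 54 mm, which fits the given sizes. I'll refine the yaw from the base.

```bash
python3 - <<'E'
from h import *
c=load('wrist');W=cloud(c);hsv=cv2.cvtColor(c['pixels'],cv2.COLOR_BGR2HSV)
n=np.hypot(W[...,0]-.45,W[...,1]+.063)<.075
m=n&(abs(W[...,2]-.015)<.005)&(hsv[...,1]<70)
m=cv2.morphologyEx(m.astype(np.uint8),cv2.MORPH_OPEN,np.ones((3,3)))>0
P=W[m];print(len(P),P[:,2].mean(),cv2.minAreaRect(P[:,:2].astype(np.float32)*1000))
# side edges per row
for s in(np.min,np.max):
    xs=[];ys=[]
    for v in range(400):
        if m[v].sum()>3: k=W[v][m[v]]; xs.append(s(k[:,0]));ys.append(k[0,1])
    p=np.polyfit(ys,xs,1);print('edge slope deg',np.degrees(np.arctan(p[0])),np.polyval(p,-.063))
b=n&(abs(W[...,2]-.035)<.004)&(hsv[...,1]<70);P=W[b]; print(len(P),cv2.minAreaRect(P[:,:2].astype(np.float32)*1000),cv2.fitLine(P[:,:2].astype(np.float32),cv2.DIST_HUBER,0,.01,.01).ravel())
p=W[100:180][(W[100:180,:,2]>.1)];q=W[(W[...,2]>.1)&(W[...,2]<.14)&(W[...,0]<.6)&(W[...,1]>-.05)];print(q.min(0),q[:,2].max() )
E
```

```text
1629 0.014346204218326315 ((450.63653564453125, -64.53179931640625), (59.35468673706055, 99.94770812988281), 0.2508103847503662)
edge slope deg -2.917628118901073 0.42307447348712107
edge slope deg 4.043332373444447 0.4771074177488889
197 ((450.6410827636719, -63.825191497802734), (12.55289077758789, 80.49942779541016), 0.06274551153182983) [ 0.00362963  0.9999934   0.45046416 -0.05650973]
[0.41918857 0.04166068 0.10023142] 0.1312544311987079
```

```bash
python3 -m crank '{"steps": [[[-0.06,-0.17,-0.7],[0,0,-0.07]],[[0,0,-0.8],[0,0,0]],[[0,0,-0.8],[0,0,0]],[[0,0,-0.8],[0,0,0]],[[0,0,-0.8],[0,0,0]],[[0,0,-0.8],[0,0,0]],[[0,0,-0.8],[0,0,0]],[[0,0,-0.76],[0,0,0]],[[0,0,-0.7],[0,0,0]],[[0,0,0],[0,0,0]]]}' 87 25
python3 -m crank '{"steps": [[[0,0,0],[0,0,0]],[[0,0,0],[0,0,0]],[[0,0,0],[0,0,0]],[[0,0,0],[0,0,0]]]}' 58 25
```

```text
time: 3.4
ee_pos: [0.4483, -0.0635, 0.0658]
eef_rot: [0.706, 0.708, -0.002, -0.002]
ft_force: [-1.1, 0.1, -0.0]
width: 0.087
grip_force: 0.0
time: 3.73
ee_pos: [0.4513, -0.0644, 0.0696]
eef_rot: [0.707, 0.708, 0.001, 0.0]
ft_force: [0.3, -0.6, 0.1]
width: 0.0678
grip_force: 0.0
```

```bash
python3 -m crank '{"steps": [[[0,0,0],[0,0,0]],[[0,0,0],[0,0,0]],[[0,0,0],[0,0,0]],[[0,0,0],[0,0,0]],[[0,0,0],[0,0,0]]]}' 50 25
python3 -m crank '{"steps": [[[0,0,0.03],[0,0,0]],[[0,0,0.03],[0,0,0]],[[0,0,0.03],[0,0,0]],[[0,0,0.03],[0,0,0]],[[0,0,0.03],[0,0,0]]]}' 36 25
python3 -m crank '{"steps": [[[0,0,0.02],[0,0,0]],[[0,0,0.02],[0,0,0]],[[0,0,0.02],[0,0,0]],[[0,0,0.02],[0,0,0]],[[0,0,0.02],[0,0,0]],[[0,0,0],[0,0,0]],[[0,0,0],[0,0,0]],[[0,0,0],[0,0,0]]]}' 0 32
```

```text
time: 4.15
ee_pos: [0.4511, -0.0647, 0.0693]
eef_rot: [0.707, 0.707, 0.001, 0.0]
ft_force: [-1.7, -0.3, 8.8]
width: 0.0508
grip_force: 7.6
time: 4.57
ee_pos: [0.4505, -0.0647, 0.0723]
eef_rot: [0.707, 0.707, 0.0, 0.0]
ft_force: [-0.7, 0.3, -0.9]
width: 0.0365
grip_force: 7.3
time: 5.23
ee_pos: [0.4508, -0.0647, 0.075]
eef_rot: [0.707, 0.707, 0.0, 0.0]
ft_force: [0.6, -0.6, 0.5]
width: 0.0192
grip_force: 32.0
```

The width is 19 mm where 22 mm was expected, so I'll lift a little and look.

```bash
python3 -m crank '{"steps": [[[0,0,0.3],[0,0,0]],[[0,0,0.5],[0,0,0]],[[0,0,0.7],[0,0,0]],[[0,0,0.7],[0,0,0]],[[0,0,0.7],[0,0,0]],[[0,0,0.7],[0,0,0]],[[0,0,0.5],[0,0,0]],[[0,0,0.3],[0,0,0]],[[0,0,0],[0,0,0]],[[0,0,0],[0,0,0]]]}'
cat > look.py <<'E'
from h import *
import sys
k=sys.argv[1];x,y=float(sys.argv[2]),float(sys.argv[3])
out=[]
for n in('scene','wrist'):
    c=snap(n); f=200/np.tan(np.radians(c['vfov'])/2)
    p=np.linalg.inv(c['T'])@[x,y,float(sys.argv[4]),1]; u=int(c['cx']-f*p[0]/p[2]);v=int(c['cy']+f*p[1]/p[2])
    h=40 if n=='scene' else 90
    u=np.clip(u,h,639-h);v=np.clip(v,h,399-h);print(n,u,v)
    out.append(cv2.resize(c['pixels'][v-h:v+h,u-h:u+h],(400,400),interpolation=cv2.INTER_CUBIC))
    W=cloud(c);hsv=cv2.cvtColor(c['pixels'],cv2.COLOR_BGR2HSV);H=hsv[...,0].astype(int)
    m=((H>172)|(H<8))&(hsv[...,1]>120)&(hsv[...,2]>50)&(np.linalg.norm(W-[x,y,float(sys.argv[4])],axis=-1)<.08)
    if m.sum()>5: P=W[m];print(n,len(P),np.percentile(P,[1,50,99],axis=0).round(4).tolist())
cv2.imwrite(f'pics/{k}.png',np.hstack(out));s=monitor.read_state();print(s['ee_pos'],s['width'],s['grip_force'],s['ft_force'])
E
python3 look.py look1 .4505 -.0645 .15
```

```text
time: 6.07
ee_pos: [0.4503, -0.0647, 0.1847]
eef_rot: [0.707, 0.707, 0.0, -0.0]
ft_force: [0.0, 0.1, -0.6]
width: 0.0191
grip_force: 32.0
scene 315 234
scene 284 [[0.4246, -0.0822, 0.1337], [0.4382, -0.0689, 0.1595], [0.4611, -0.0422, 0.2101]]
wrist 322 223
wrist 2096 [[0.4237, -0.0832, 0.133], [0.4456, -0.0573, 0.1793], [0.4602, -0.0443, 0.207]]
[ 0.44990533 -0.06471009  0.18396588] 0.019447846190666383 32.0221486617811 [ 0.17728073  0.23944467 -0.89563931]
```

View pics/look1.png

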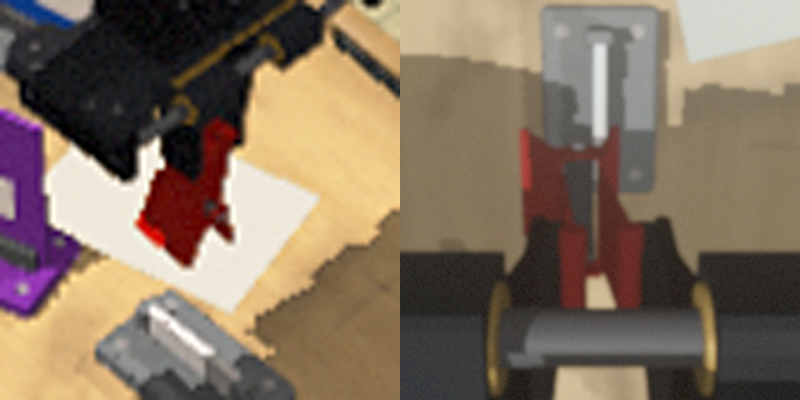

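The clip is off the bar and held open, but the wrist view suggests it is tilted about y: the left lip is at crop (525,140) and the right at (610,135), off-centre from the fingers. I'll measure the tilt.

```bash
python3 - <<'E'
from h import *
for n in('wrist','scene'):
    c=load(n);W=cloud(c);hsv=cv2.cvtColor(c['pixels'],cv2.COLOR_BGR2HSV);H=hsv[...,0].astype(int)
    m=((H>172)|(H<8))&(hsv[...,1]>120)&(hsv[...,2]>40)&(np.linalg.norm(W-[.45,-.0647,.16],axis=-1)<.08)
    P=W[m]
    print(n)
    for z in np.arange(.13,.215,.005):
        q=P[(P[:,2]>=z)&(P[:,2]<z+.005)]
        if len(q)<2: continue
        x=np.sort(q[:,0]);g=np.diff(x);i=np.where(g>.003)[0]
        segs=np.split(x,i+1); print(round(z,3),[(round(s[0],4),round(s[-1],4),len(s)) for s in segs], q[:,1].min().round(3),q[:,1].max().round(3))
E
```

```text
wrist
0.13 [(np.float64(0.4228), np.float64(0.4252), 75), (np.float64(0.4548), np.float64(0.4558), 17)] -0.083 -0.044
0.135 [(np.float64(0.4242), np.float64(0.428), 117), (np.float64(0.4548), np.float64(0.4549), 24)] -0.08 -0.044
0.14 [(np.float64(0.427), np.float64(0.4302), 99), (np.float64(0.4532), np.float64(0.4541), 23)] -0.072 -0.045
0.145 [(np.float64(0.4298), np.float64(0.4328), 94), (np.float64(0.4525), np.float64(0.4533), 25)] -0.07 -0.045
0.15 [(np.float64(0.4323), np.float64(0.4356), 100), (np.float64(0.4475), np.float64(0.4482), 2), (np.float64(0.4518), np.float64(0.4525), 14)] -0.084 -0.045
0.155 [(np.float64(0.4349), np.float64(0.4398), 100), (np.float64(0.4468), np.float64(0.4517), 39)] -0.084 -0.044
0.16 [(np.float64(0.4372), np.float64(0.4517), 103)] -0.084 -0.044
0.165 [(np.float64(0.4386), np.float64(0.4389), 19), (np.float64(0.451), np.float64(0.4523), 50)] -0.079 -0.049
0.17 [(np.float64(0.439), np.float64(0.4398), 4), (np.float64(0.4516), np.float64(0.4535), 73)] -0.078 -0.049
0.175 [(np.float64(0.4398), np.float64(0.4407), 15), (np.float64(0.4523), np.float64(0
[... 2141 characters left out ...]
7), 4), (np.float64(0.4469), np.float64(0.4469), 1), (np.float64(0.4545), np.float64(0.4562), 4)] -0.076 -0.057
0.19 [(np.float64(0.4428), np.float64(0.4446), 2), (np.float64(0.4555), np.float64(0.4594), 5)] -0.075 -0.062
0.195 [(np.float64(0.4388), np.float64(0.4443), 5), (np.float64(0.4556), np.float64(0.457), 5), (np.float64(0.46), np.float64(0.46), 1), (np.float64(0.4639), np.float64(0.4639), 1)] -0.077 -0.061
0.2 [(np.float64(0.441), np.float64(0.4444), 3), (np.float64(0.4552), np.float64(0.4617), 9)] -0.077 -0.066
0.205 [(np.float64(0.4395), np.float64(0.4469), 7), (np.float64(0.4531), np.float64(0.461), 7)] -0.078 -0.066
0.21 [(np.float64(0.4387), np.float64(0.4389), 2)] -0.074 -0.074
```

The clip is tilted about +8.6° about y, with its lips toward -x. I'll counter-tilt the tool on the way, yaw +3.2° to match the card, and fly at a safe height to hover over the yellow card.

```bash
python3 - <<'E'
from h import *
c=load('scene');W=cloud(c);q=W[(W[...,2]>.15)&(W[...,0]>.4)&(W[...,0]<.75)&(W[...,1]>.15)&(W[...,1]<.6)];print(len(q),q.min(0) if len(q) else '')
E
python3 -m crank '{"steps": [[[0,0,0.6],[0,0,0]],[[0.1,0.4,0.6],[0,-0.1,0]],[[0.2,0.7,0.6],[0,-0.1,0]],[[0.2,0.9,0.5],[0,-0.1,0]],[[0.2,0.9,0.5],[0,-0.1,0.04]],[[0.2,0.9,0.4],[0,-0.1,0.04]],[[0.2,0.9,0.3],[0,-0.1,0.04]],[[0.2,0.9,0],[0,-0.1,0.04]],[[0.2,0.9,0],[0,-0.1,0.04]],[[0.2,0.9,0],[0,-0.1,0.04]]]}' - 25
python3 -m crank '{"steps": [[[0.2,0.9,0],[0,-0.1,0.04]],[[0.2,0.9,0],[0,-0.1,0.04]],[[0.2,0.9,0],[0,-0.1,0.04]],[[0.2,0.9,0],[0,-0.1,0.04]],[[0.2,0.9,0],[0,-0.1,0.04]],[[0.2,0.9,0],[0,-0.1,0.04]],[[0.2,0.9,0],[0,-0.1,0.04]],[[0.2,0.9,0],[0,-0.1,0.04]],[[0.2,0.9,0],[0,0,0.04]],[[0.2,0.8,0],[0,0,0.04]]]}'
python3 -m crank '{"steps": [[[0.2,0.6,0],[0,0,0]],[[0.1,0.4,0],[0,0,0]],[[0,0,0],[0,0,0]],[[0,0,0],[0,0,0]],[[0,0,0],[0,0,0]]]}'
```

```text
9 [0.69530878 0.26642721 0.15252188]
time: 7.0
ee_pos: [0.4928, 0.1213, 0.2713]
eef_rot: [0.699, 0.714, 0.027, 0.028]
ft_force: [0.4, -1.1, -1.1]
width: 0.0196
grip_force: 25.1
time: 7.83
ee_pos: [0.5425, 0.3442, 0.2707]
eef_rot: [0.684, 0.725, 0.052, 0.052]
ft_force: [0.3, 0.3, -1.3]
width: 0.0198
grip_force: 25.1
time: 8.25
ee_pos: [0.5507, 0.3664, 0.2721]
eef_rot: [0.685, 0.725, 0.052, 0.052]
ft_force: [0.6, -1.0, 0.0]
width: 0.0196
grip_force: 25.1
```

```bash
cat > meas.py <<'E'
from h import *
import sys
s=monitor.read_state();e=s['ee_pos'];print('tcp',e.round(4),s['eef_rot'].round(4),s['width'],s['grip_force'],s['ft_force'].round(1))
th=np.radians(3.25);ex=np.array([np.cos(th),np.sin(th)]);ey=np.array([-np.sin(th),np.cos(th)])
for n in('wrist','scene'):
    c=snap(n);W=cloud(c);hsv=cv2.cvtColor(c['pixels'],cv2.COLOR_BGR2HSV);H=hsv[...,0].astype(int)
    sat=(hsv[...,1]>110)&(hsv[...,2]>40)
    m=((H>172)|(H<8))&sat&(np.linalg.norm(W-(e-[0,0,.02]),axis=-1)<.09)
    P=W[m]; X=(P[:,:2]-e[:2])@ex; Y=(P[:,:2]-e[:2])@ey; Z=P[:,2]-e[2]
    print(n,'clip in card axes rel TCP; y range',np.percentile(Y,[1,99]).round(4),'z',np.percentile(Z,[.5,99.5]).round(4))
    for z in np.arange(-.06,.03,.005):
        k=(Z>=z)&(Z<z+.005)
        if k.sum()<2: continue
        x=np.sort(X[k]);g=np.split(x,np.where(np.diff(x)>.003)[0]+1);print('  z%.3f'%z,[(round(float(a[0])*1e3,1),round(float(a[-1])*1e3,1),len(a)) for a in g])
    m=(H>20)&(H<35)&sat&(W[...,2]>.03)&(W[...,2]<.14)&(np.hypot(W[...,0]-.557,W[...,1]-.384)<.08)
    P=W[m]
    if len(P)<9: print('no card');continue
    d=cv2.fitLine(P[:,:2].astype(np.float32),cv2.DIST_HUBER,0,.01,.01).ravel()
    X=(P[:,:2]-e[:2])@ex; Y=(P[:,:2]-e[:2])@ey;t=P[:,2]>.12
    print(n,'card',len(P),'ang',np.degrees(np.arctan2(d[1],d[0]))%180,'x rel',np.percentile(X,[2,50,98]).round(4),'top: n',t.sum(),'x',np.percentile(X[t],[2,50,98]).round(4),'y',np.percentile(Y[t],[.5,99.5]).round(4),'ymid',np.percentile(Y[t],[.5,99.5]).mean().round(4),'ztop',np.percentile(P[:,2],99.).round(4))
E
python3 meas.py; python3 look.py look2 .553 .37 .22
```

```text
tcp [0.5507 0.3664 0.2721] [0.6853 0.7245 0.0524 0.0523] 0.019616452903349815 25.066139755072072 [ 0.6 -1.   0. ]
wrist clip in card axes rel TCP; y range [-0.0191  0.0199] z [-0.0525  0.0215]
  z-0.055 [(-18.3, -16.9, 14)]
  z-0.050 [(-17.0, -15.6, 11)]
  z-0.045 [(-15.0, -13.7, 10)]
  z-0.040 [(-13.2, -12.0, 11)]
  z-0.035 [(-11.5, -10.3, 10)]
  z-0.030 [(-10.4, -8.6, 12), (0.5, 4.1, 13)]
  z-0.025 [(-9.4, -3.6, 16), (0.0, 4.5, 23)]
  z-0.020 [(3.0, 3.3, 2)]
  z-0.015 [(3.1, 3.5, 6)]
  z-0.010 [(3.4, 3.9, 10)]
  z-0.005 [(3.6, 4.0, 8)]
  z-0.000 [(3.5, 3.9, 13)]
  z0.015 [(-12.2, -5.7, 182), (1.3, 7.4, 185)]
  z0.020 [(-12.7, -6.6, 187), (2.0, 6.9, 180)]
wrist card 560 ang 93.229195 x rel [0.0071 0.0074 0.0101] top: n 299 x [0.0071 0.0083 0.0102] y [-0.0119  0.0699] ymid 0.029 ztop 0.1307
scene clip in card axes rel TCP; y range [-0.0205  0.0213] z [-0.0554  0.0255]
  z-0.060 [(-17.5, -17.5, 1), (13.4, 14.6, 2)]
  z-0.055 [(-18.1, -16.9, 5), (-13.8, -13.8, 1), (12.0, 12.1, 2)]
  z-0.050 [(-19.1, -10.9, 19), (10.4, 11.9, 4)]
  z-0.045 [(-19.6, -12.5, 14), (9.5, 10.3, 2)]
  z-0.040 [
[... 442 characters left out ...]
3), (-9.9, -6.1, 5), (3.4, 5.6, 4)]
  z0.005 [(-9.4, -7.2, 2), (3.3, 3.9, 2)]
  z0.010 [(-11.9, -11.6, 2), (2.1, 5.4, 9)]
  z0.015 [(-11.1, -10.4, 2), (-6.2, -6.2, 1), (1.6, 6.1, 9)]
  z0.020 [(-12.7, -10.9, 4), (-7.0, -7.0, 1), (-1.8, 8.1, 15)]
scene card 449 ang 93.565285 x rel [0.0036 0.0073 0.0111] top: n 80 x [0.0039 0.0074 0.0123] y [-0.0361  0.0746] ymid 0.0193 ztop 0.1324
scene 238 122
scene 231 [[0.5309, 0.3468, 0.2197], [0.5417, 0.3632, 0.2491], [0.5623, 0.3884, 0.2959]]
wrist 314 211
wrist 676 [[0.5327, 0.3484, 0.221], [0.5433, 0.3708, 0.2926], [0.5573, 0.3863, 0.2942]]
[0.55067346 0.36698746 0.27272836] 0.019334406409649094 25.066131848143414 [-0.14944674 -0.13907359 -0.74119938]
```

View pics/look2.png

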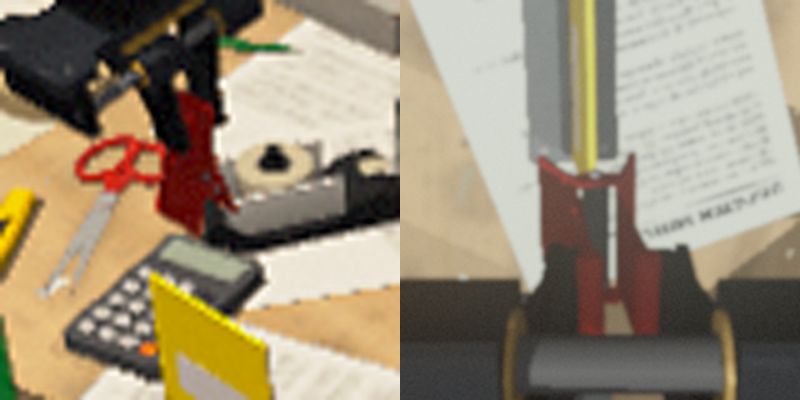

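The clip now hangs upright: lips at -18/+14 mm and curls at -12.5/+7.4 mm relative to the TCP. The card is parallel to it, about 11 mm further along x. I'll pin down the card's middle along y.

```bash
python3 - <<'E'
from h import *
c=load('wrist');W=cloud(c);hsv=cv2.cvtColor(c['pixels'],cv2.COLOR_BGR2HSV);H=hsv[...,0].astype(int)
m=(H>20)&(H<35)&(hsv[...,1]>110)&(W[...,2]>.12)&(W[...,2]<.14)&(abs(W[...,0]-.557)<.03)
v,u=np.where(m);print('wrist yellow rows',v.min(),v.max(),'far y',W[m][:,1].max())
th=np.radians(3.3);ex=np.array([np.cos(th),np.sin(th)]);ey=np.array([-np.sin(th),np.cos(th)])
def proj(c,p):
    f=200/np.tan(np.radians(float(c['vfov']))/2);q=np.linalg.inv(c['T'])@np.append(p,1);return np.array([c['cx']-f*q[0]/q[2],c['cy']+f*q[1]/q[2]])
mid=np.array([.5595,.385])
for n in('scene','top'):
    c=load(n)
    print(n,[proj(c,np.append(mid+s*.055*ey,.13)).round(1) for s in(-1,1)],[proj(c,np.append(mid+s*.055*ey,.03)).round(1) for s in(-1,1)])
    W=cloud(c);hsv=cv2.cvtColor(c['pixels'],cv2.COLOR_BGR2HSV);H=hsv[...,0].astype(int)
    # dark base (z~14 mm)
    Q=(W[...,:2]-mid)
    k=(abs(W[...,2]-.014)<.004)&(abs(Q@ex)<.04)&(abs(Q@ey)<.075)&(hsv[...,2]<90)
    k=cv2.morphologyEx(k.astype(np.uint8),cv2.MORPH_OPEN,np.ones((2,2)))>0
    P=W[k]; 
    if len(P)>9: print(' base',len(P),cv2.minAreaRect(P[:,:2].astype(np.float32)*1000))
c=load('scene');im=c['pixels'][125:200,205:285];cv2.imwrite('pics/ycrop.png',cv2.resize(im,None,fx=7,fy=7,interpolation=cv2.INTER_NEAREST))
E
```

```text
wrist yellow rows 117 197 far y 0.4369735130540482
scene [array([251.2, 151.1]), array([227.9, 136.5])] [array([253.5, 175.4]), array([231.1, 160.6])]
 base 21 ((581.109619140625, 335.30401611328125), (14.43977165222168, 18.65678596496582), 19.064218521118164)
top [array([245.9, 234.6]), array([215.7, 248. ])] [array([250.5, 240.5]), array([222.3, 253.1])]
 base 93 ((535.1484985351562, 381.8373107910156), (21.627033233642578, 108.79975128173828), 3.6734731197357178)
```

View pics/ycrop.png

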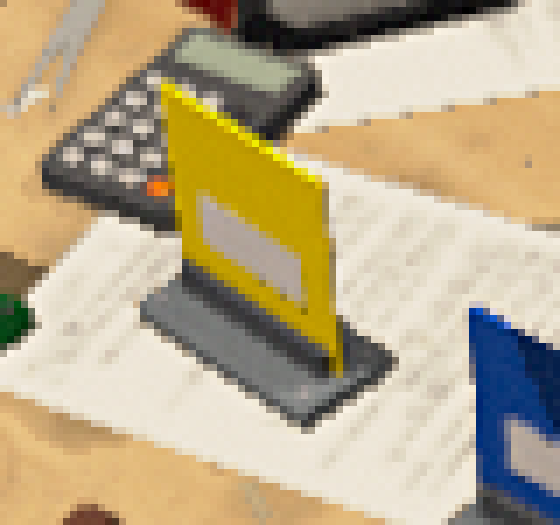

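The observed top corners, scene (251.2,150.6) and (227.8,136.2), match the projected ones, so the card middle is about (0.559,0.3845). I'll align, go down partway and re-check.

```bash
python3 -m crank '{"steps": [[[0.2,0.36,0],[0,0,0]],[[0.22,0.36,0],[0,0,0]],[[0,0,-0.3],[0,0,0]],[[0,0,-0.5],[0,0,0]],[[0,0,-0.5],[0,0,0]],[[0,0,-0.5],[0,0,0]],[[0,0,-0.4],[0,0,0]],[[0,0,-0.3],[0,0,0]],[[0,0,-0.2],[0,0,0]],[[0,0,0],[0,0,0]]]}'
python3 -m crank '{"steps": [[[0,0,0],[0,0,0]],[[0,0,0],[0,0,0]],[[0,0,0],[0,0,0]]]}'
python3 meas.py
```

```text
time: 9.28
ee_pos: [0.5606, 0.3854, 0.2034]
eef_rot: [0.685, 0.725, 0.052, 0.052]
ft_force: [0.0, 0.1, 0.3]
width: 0.0198
grip_force: 25.1
time: 9.53
ee_pos: [0.5613, 0.386, 0.2056]
eef_rot: [0.685, 0.725, 0.053, 0.052]
ft_force: [0.1, -0.5, -1.5]
width: 0.0197
grip_force: 25.1
tcp [0.5613 0.386  0.2056] [0.6848 0.7249 0.0534 0.0521] 0.019724555254237684 25.067331850295886 [ 0.1 -0.5 -1.5]
wrist clip in card axes rel TCP; y range [-0.0184  0.02  ] z [-0.0525  0.0216]
  z-0.055 [(-18.2, -16.8, 7)]
  z-0.050 [(-16.9, -15.5, 7)]
  z-0.045 [(-14.9, -13.7, 9)]
  z-0.040 [(-13.8, -11.9, 13)]
  z-0.035 [(-12.0, -9.5, 21)]
  z-0.030 [(-11.0, -7.9, 25), (1.2, 2.9, 2)]
  z-0.025 [(-8.9, -4.3, 17), (0.2, 3.3, 8)]
  z-0.005 [(3.7, 3.8, 2)]
  z0.015 [(-12.3, -5.8, 151), (1.5, 6.9, 151)]
  z0.020 [(-12.7, -7.1, 163), (2.1, 6.6, 144)]
wrist card 397 ang 94.643 x rel [-0.0047 -0.0043 -0.0015] top: n 248 x [-0.0047 -0.0034 -0.0015] y [0.0069 0.052 ] ymid 0.0294 ztop 0.1307
scene clip in card axes rel TCP; y range [-0.0187  0.0221] z [-0.0522  0.0378]
  z-0.055 [(-16.5, -15.1, 5), (14.2, 14.4, 2)]
  z-0.050 [(-20.0, -12.8, 11), (9.9, 11.2, 4)]
  z-0.045 [(-20.2, -10.8, 18)]
  z-0.040 [(-18.8, -18.8, 1), (-15.7, -7.0, 16), (7.1, 9.3, 2)]
  z-0.035 [(-16.7, -7.0, 15)]
  z-0.030 [(-12.5, 6.2, 24)]
  z-0.025 [(-11.7, -6.4, 11), (-2.6, 4.7, 8)]
  z-0.020 [(-12.5, -7.1, 8), (1.1, 5.7, 5)]
  z-0.015 [(-11.3, -6.0, 9), (3.5, 6.7, 4)]
  z-0.010 [(-9.8, -9.8, 1), (3.6, 5.1, 4)]
  z-0.005 [(-11.8, -11.8, 1), (-8.6, -7.4, 2), (1.1, 5.9, 5)]
  z-0.000 [(-18.7, -18.5, 2), (-11.8, -5.8, 4), (3.1, 5.2, 4)]
  z0.005 [(-9.7, -8.0, 2), (1.2, 1.2, 1), (5.2, 7.2, 2)]
  z0.010 [(-11.9, -9.2, 2), (2.4, 6.6, 11)]
  z0.015 [(-11.6, -6.6, 3), (2.5, 6.0, 6), (10.4, 10.4, 1)]
  z0.020 [(-12.5, -7.8, 5), (-2.1, 9.3, 13)]
scene card 447 ang 93.30917 x rel [-0.0082 -0.0044 -0.0006] top: n 80 x [-0.0084 -0.0042 -0.0005] y [-0.0562  0.0523] ymid -0.0019 ztop 0.1325
```

Card centre is about -3.0 mm and clip centre about -2.4 mm across, with y within about 2 mm. I'll make a small correction and do the final descent.

```bash
python3 -m crank '{"steps": [[[-0.02,-0.08,0],[0,0,0]],[[0,0,-0.2],[0,0,0]],[[0,0,-0.25],[0,0,0]],[[0,0,-0.25],[0,0,0]],[[0,0,-0.25],[0,0,0]],[[0,0,-0.25],[0,0,0]],[[0,0,-0.15],[0,0,0]],[[0,0,-0.1],[0,0,0]],[[0,0,0],[0,0,0]],[[0,0,0],[0,0,0]]]}'
python3 -m crank '{"steps": [[[0,0,0],[0,0,0]],[[0,0,0],[0,0,0]],[[0,0,0],[0,0,0]],[[0,0,0],[0,0,0]]]}'
python3 meas.py | grep -v 'z0.0\|z-0.0[012]'; python3 look.py look3 .558 .384 .13
```

```text
time: 10.47
ee_pos: [0.5606, 0.3838, 0.1686]
eef_rot: [0.685, 0.725, 0.053, 0.052]
ft_force: [0.4, -0.4, -0.7]
width: 0.0196
grip_force: 25.1
time: 10.8
ee_pos: [0.5606, 0.3838, 0.1688]
eef_rot: [0.685, 0.725, 0.053, 0.052]
ft_force: [0.2, -1.1, -0.6]
width: 0.0197
grip_force: 25.1
tcp [0.5606 0.3838 0.1688] [0.6848 0.7249 0.053  0.052 ] 0.019726135049980463 25.067362245172262 [ 0.2 -1.1 -0.6]
wrist clip in card axes rel TCP; y range [-0.0182  0.0199] z [-0.0523  0.0216]
  z-0.055 [(-18.3, -16.9, 9)]
  z-0.050 [(-16.9, -15.6, 8)]
  z-0.045 [(-15.0, -13.1, 9)]
  z-0.040 [(-13.2, -12.0, 12)]
  z-0.035 [(-12.1, -10.3, 10)]
  z-0.030 [(-11.0, -7.9, 25), (1.1, 3.4, 4)]
wrist card 576 ang 94.007454 x rel [-0.004  -0.0037 -0.0008] top: n 309 x [-0.004  -0.0028 -0.0007] y [0.0175 0.0543] ymid 0.0359 ztop 0.1306
scene clip in card axes rel TCP; y range [-0.0192  0.021 ] z [-0.0514  0.0263]
  z-0.055 [(-17.8, -13.6, 7)]
  z-0.050 [(-20.0, -11.7, 9), (9.8, 9.8, 1)]
  z-0.045 [(-17.9, -12.7, 11), (12.6, 12.6, 1)]
  z-0.040 [(-16.6, -8.5, 16), (7.2, 8.7, 2)]
  z-0.035 [(-12.9, -7.4, 11)]
  z-0.030 [(-14.0, -6.3, 15), (-0.4, 6.1, 4)]
scene card 363 ang 93.46592 x rel [-0.007  -0.0035 -0.    ] top: n 47 x [-0.007  -0.0039  0.    ] y [-0.0579  0.0514] ymid -0.0032 ztop 0.1316
scene 239 143
scene 189 [[0.5419, 0.3642, 0.1171], [0.5518, 0.3795, 0.1486], [0.5693, 0.4052, 0.195]]
wrist 310 221
wrist 432 [[0.5426, 0.3787, 0.1188], [0.5517, 0.3863, 0.1886], [0.5668, 0.4032, 0.19]]
[0.56054702 0.38384077 0.16863331] 0.01957214820407343 25.067221366334707 [-0.25356075  0.19720353 -1.07992033]
```

View pics/look3.png

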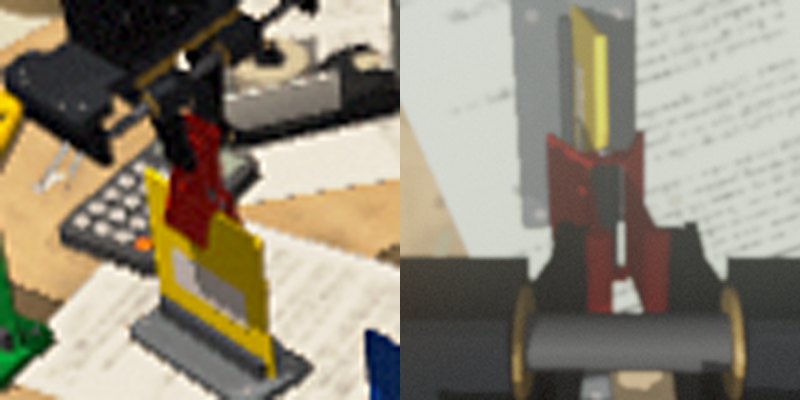

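The final view shows the clip straddling the card's top edge near its middle. The edge is about 15 mm inside the open mouth, centred, with no contact force. I'll nudge 2 mm along the card, settle and hand in.

```bash
python3 -m crank '{"steps": [[[0,-0.08,0],[0,0,0]],[[0,0,0],[0,0,0]],[[0,0,0],[0,0,0]],[[0,0,0],[0,0,0]],[[0,0,0],[0,0,0]],[[0,0,0],[0,0,0]]]}' && python3 -c "
from bench import ticket;print(ticket.close_job())"
```

```text
time: 11.5
ee_pos: [0.5605, 0.3818, 0.1686]
eef_rot: [0.685, 0.725, 0.053, 0.052]
ft_force: [-0.0, -0.6, -0.1]
width: 0.0196
grip_force: 25.1
the job is handed in; nothing more can be done
None
```

The job is handed in: the gripper is holding the red clip wide open over the middle of the yellow card's top edge, square to it, with the edge about 15 mm inside the mouth and no contact force on the card.

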